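Push the vial racks home and shut the gate

TASK

Push the row of four blue vial racks along the loading rail as one train, with the fingertips on the hindmost rack only, until the front rack sits against the rubber end stop and all four stand close together. Then swing the orange gate fully shut across the rail behind them. Work gently: push, do not grip or lift anything, do not slam the row into the stop, and leave everything else on the bench where it stands.

Things in the scene. Friction and masses are not known exactly. Their poses are not given: they have to be found in the camera images.
- rail: Fixed loading rail: aluminium plate 360 x 116 x 8 mm. Origin: centre of its underside, on the bench; +x along the rail to the end stop, +y to the gate's hinge side, z up. Racks slide on the plate's top (8 mm above the bench) between two steel guides, inner faces at y = +-33 mm, outer +-37 mm, tops 20 mm above the bench. Behind the stop a white docking head, x = 142 to 182 mm, 78 mm tall.
- stop_face (a point): Centre of the end stop's black rubber face, at the level of the plate's top, rail x = +130 mm; axes as the rail's. The stop is 74 mm wide, its top 34 mm above the bench. With all four racks home and touching, their centres lie 16, 48, 80 and 112 mm behind this face (towards -x) and the rear face of rack4 128 mm behind it.
- gate (a joint): Hinged orange bar, 8 mm thick, 24 to 40 mm above the bench, tip 92 mm from the hinge. 0 = shut, square across the rail (mechanical limit), front face 4 mm behind a row that is home; 1.57 = alongside the rail, pointing away from the stop; up to 2.1 outwards. Bar direction from hinge: 1.5 pi - value, counterclockwise from rail +x, so it shuts counterclockwise. Stays where left; 1 N at 70 mm moves it.
- gate_pivot (a point): Hinge axis of the gate at the bar's mid-height (32 mm above the bench), at rail x = -6 mm, y = +46 mm; a round black boss of 17 mm diameter, 20 to 44 mm above the bench.
- gate_tip (a point): Middle of the end face of the gate's bar, 92 mm from the hinge axis, 32 mm above the bench. When shut it comes to rest above a black keeper block on the rail's plate (x = -16 to +4 mm, y = -41 to -53 mm, 20 mm above the bench, with a lip to 34 mm on the stop's side).
- rack1: Blue vial rack, number 1 of the row counted from the stop: block 32 mm (x, along the rail) x 64 mm (y) x 28 mm tall, holding 8 crimped vials that stand up to 38.5 mm above its underside, about 0.15 kg; origin at the centre of its underside, x axis along the rail towards the stop. The row starts 60 to 120 mm short of the stop, the racks touching or within 2 mm.
- rack2: Blue vial rack, number 2 of the row counted from the stop: block 32 mm (x, along the rail) x 64 mm (y) x 28 mm tall, holding 8 crimped vials that stand up to 38.5 mm above its underside, about 0.15 kg; origin at the centre of its underside, x axis along the rail towards the stop.
- rack3: Blue vial rack, number 3 of the row counted from the stop: block 32 mm (x, along the rail) x 64 mm (y) x 28 mm tall, holding 8 crimped vials that stand up to 38.5 mm above its underside, about 0.15 kg; origin at the centre of its underside, x axis along the rail towards the stop.
- rack4: Blue vial rack, number 4 of the row counted from the stop (the hindmost, the one to push): block 32 mm (x, along the rail) x 64 mm (y) x 28 mm tall, holding 8 crimped vials that stand up to 38.5 mm above its underside, about 0.15 kg; origin at the centre of its underside, x axis along the rail towards the stop.
- spare_rack: Bystander: grey rack like the others, only three vials, beside the rail; origin at the centre of its underside.
- vial_a: Bystander: upright headspace vial, 23 mm diameter, 74 mm tall; origin at the centre of its underside.
- vial_b: Bystander: a second such vial.
- solvent: Bystander: amber bottle, 70 mm diameter, 150 mm tall; origin at the centre of its underside.
- beaker: Bystander: glass beaker, 68 mm diameter, 90 mm tall; origin at the centre of its underside.
- crimper: Bystander: hand crimper lying flat, 200 mm long along its x, 85 mm wide, 27 mm tall; origin on the bench near its middle.

How it is judged:
By the outcome, as a careful person would: the job done as asked, in the order asked, and still so for the second after the job is handed in, with the robot touching nothing.
It also fails if it takes over 48 s, if anything falls off the work surface, if the arm or the gripper's body presses on something with over 40 N, if the wrist force passes 120 N, or if a joint passes its speed limit or range.

ROBOT

A 6-joint arm with a two-finger parallel gripper is mounted at the origin on the work surface. World frame = base frame: x ahead of the robot, y to its left, z up, the work surface at z = 0. Lengths are in m, angles in rad, forces in N, time in s.
With the tool pointing down it reaches from about 0.35 to 0.85 m from the base axis. Payload 8.1 kg.
Tool frame: the origin (TCP) lies on the centre line of the jaws, within the pads' length; the fingertips stand robot.tip_reach ahead of it and the grasp point (between the pads) lies 5 mm behind it (robot.tip_reach is the distance from the TCP to the fingertips, in m); z points along the fingers, y is the direction in which the jaws open and shut (so a half turn about z gives the same grasp; the last joint's range is limited). The gripper opens to 93 mm and grips with 3 to 60 N. Pads are 15 mm wide; open, the fingers measure 128 mm over their backs; the gripper's body (75 mm by 188 mm) begins 65 mm behind the grasp point.
Start: joints at [1.257, 0.13, 1.488, -0, 1.523, -0.085], TCP at [0.136, 0.584, 0.233] pointing down, gripper open.
Joint ranges: [-2.96, 2.96], [-0.89, 2.26], [0.02, 2.5], [-1.34, 4.48], [0, 2.73], [-2.66, 2.66]. Speed limits (rad/s): [2.39, 2.39, 2.79, 3.14, 3.14, 3.14].

INTERFACE

Orientations are given as a rotation vector (axis times angle).
In Python, from plant import sensors, read_camera, robot gives the robot as it stands.
- The arm moves only by the tool play_rows, never from a script. Its argument "series" is a list that holds one entry, the list of rows, each a list of 5 numbers: the closure, from -1 (fully open) to 1 (shut), then the shift along the world's x, y, z in m, then the turn about the world's z in rad. A call has 1 to 8 rows; each row is the pose to reach, as a shift and turn from the pose commanded when the call began; what a row does not reach only later rows make up. A row lasts 1/10 s, in which the tool goes at most 50 mm and 8.59 degrees, less where a joint would pass 70% of its speed; a pose out of reach is approached as far as the arm can. A call with a gripper value outside its range is refused whole. The fingers move at their own pace and stop on an object; "force" is the grip in N (left out, the last holds). Time passes only in rows, so rows that repeat a pose let the fingers close. It gives the time, the measured TCP pose, the force and the opening at its end, in the units of the state.
- sensors.read_state(): the state, without advancing time (a new reading comes with each control period).
- read_camera(name): name is "scene" or "top" or "wrist"; returns a dict with "color" (420x560x3 uint8, red, green, blue), "range_z" (420x560 float32, m along the optical axis (not along the pixel's ray), 0 where there is no reading), "intrinsics" (3x3 intrinsics, pixels), "rvec" (rotation vector, rad) and "tvec" (3), from world to camera coordinates, as OpenCV has them. Camera axes: x right, y down, z forward; pixel columns grow to the right and rows downward; lengths in m; the calibration is good to about 2 mm. The wrist camera is an equidistant fisheye: a pixel r from the principal point sees the ray r / f radians off the axis. A picture is of the moment at which its call begins.
- robot.close_job(): hands the job in, once; it reports no verdict.
The state is a dict: "t": time; "q": joint angles; "dq": joint speeds; "joint_torque": joint torques, N m; "tool_pos": TCP position; "orientation": TCP orientation; "force": force on the tool from outside, world axes, zero at the start; "wrist_torque": the same for the moment, N m; "opening": finger opening in m.
Only numpy, scipy, OpenCV 4.12 (cv2) and the standard library are available. Lean on these libraries where they do the work, as an engineer would, in place of code of your own. Each camera call takes 0.05 s, during which the arm holds its last target.

## Working session

There is one attempt and no reset: what is moved stays moved. The work goes in short steps, Python scripts to look and compute and a tool call to move; the robot and the scene stay as the last step left them, time stands still between calls to the robot, and variables do not carry over. Pictures are saved under pics/ and viewed, and the job is handed in when it is done.

Besides the shell and the picture viewer there is one more tool, called after "Emit:" by a JSON object that holds its "api" and its "payload". play_rows: Moves the arm, as the interface text tells. Its arguments: {"type":"object","properties":{"series":{"type":"array","items":{"type":"array","items":{"type":"array","items":{"type":"number"}}}},"force":{"type":"number"}},"required":["series"]}

```bash
ls; mkdir -p pics; python3 - <<'E'
from plant import sensors, read_camera, robot
import cv2,pickle
print(sensors.read_state(), robot.tip_reach)
for n in("scene","top"):
    d=read_camera(n); cv2.imwrite(f"pics/{n}0.png",d["color"][:,:,::-1]); pickle.dump(d,open(f"{n}0.pkl","wb"))
    print(n,d["intrinsics"],d["rvec"],d["tvec"])
E
```

```text
pics
{'t': 0.0, 'q': array([ 1.25661359e+00,  1.31179530e-01,  1.48924871e+00, -5.40601353e-05,
        1.52298106e+00, -8.54012981e-02]), 'dq': array([ 1.61676347e-06, -1.40575851e-03,  1.43951918e-03,  2.34505106e-04,
        6.54662018e-04,  1.10798898e-03]), 'joint_torque': array([ 5.39693774e-04, -5.59846115e+01, -4.91763818e+01,  7.68406922e-02,
        3.57774447e-02, -1.02447593e-04]), 'tool_pos': array([0.13590851, 0.58386118, 0.23159323]), 'orientation': array([-3.58546461e-01, -3.12075443e+00,  2.81336421e-03]), 'force': array([ 0.57551092,  0.22328331, -0.11379755]), 'wrist_torque': array([ 0.05222648, -0.04465377, -0.0320086 ]), 'opening': 0.09280507402553716} 0.014
scene [[415.80190009   0.         280.72752232]
 [  0.         415.80190009 200.74630907]
 [  0.           0.           1.        ]] [ 2.07246594  0.70771891 -0.39454035] [-0.47728811 -0.1541045   1.12149282]
top [[394.9417906    0.         280.61364223]
 [  0.         394.9417906  207.32274953]
 [  0.           0.           1.        ]] [ 2.13334104 -2.14839799  0.14000795] [0.02455076 0.60043513 0.77792845]
```

View pics/scene0.png

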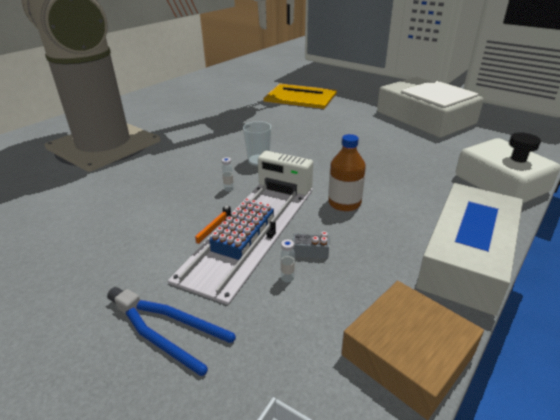

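View pics/top0.png

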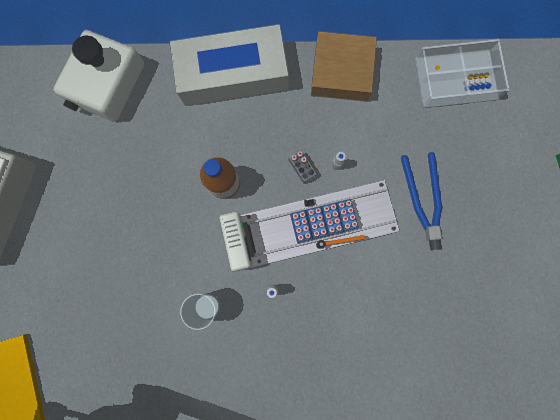

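The scene shows the rail with the docking head at top left (top view, px ~235,240). The four racks are at ~(325,220) and the gate's open along the rail, hinge (321,244), tip (367,238). I'll enlarge and measure next.

```bash
cat > h.py <<'E'
import numpy as np,cv2,pickle
def RT(d): return cv2.Rodrigues(np.array(d["rvec"],float))[0],np.array(d["tvec"],float).ravel()
def cloud(d):
    K=d["intrinsics"];R,t=RT(d);z=d["range_z"].astype(float)
    v,u=np.mgrid[:z.shape[0],:z.shape[1]]
    P=np.stack([(u-K[0,2])/K[0,0]*z,(v-K[1,2])/K[1,1]*z,z],-1)
    W=(P-t)@R; W[z==0]=np.nan
    return W
def proj(d,X): 
    R,t=RT(d);return cv2.projectPoints(np.atleast_2d(np.array(X,float)),R,t,d["intrinsics"],None)[0][:,0]
def ray_at(d,uv,h):
    K=d["intrinsics"];R,t=RT(d);uv=np.atleast_2d(np.array(uv,float))
    r=np.c_[(uv[:,0]-K[0,2])/K[0,0],(uv[:,1]-K[1,2])/K[1,1],np.ones(len(uv))]@R
    C=-R.T@t; return C+r*((h-C[2])/r[:,2])[:,None]
def r2w(pose,P):
    x,y,a=pose;P=np.atleast_2d(np.array(P,float));c,s=np.cos(a),np.sin(a)
    return np.c_[x+c*P[:,0]-s*P[:,1],y+s*P[:,0]+c*P[:,1],P[:,2]]
def w2r(pose,W):
    x,y,a=pose;W=np.atleast_2d(W);c,s=np.cos(a),np.sin(a);d=W[:,:2]-[x,y]
    return np.c_[c*d[:,0]+s*d[:,1],-s*d[:,0]+c*d[:,1],W[:,2]]
E
python3 - <<'E'
from h import *
d=pickle.load(open("top0.pkl","rb"));W=cloud(d)
for p in[(235,240),(325,220),(321,244),(367,238),(375,215),(300,280),(380,185),(394,229)]:print(p,W[p[1],p[0]].round(4))
c=d["color"][160:300,190:410,::-1];cv2.imwrite("pics/c1.png",cv2.resize(c,None,fx=3.6,fy=3.6,interpolation=cv2.INTER_CUBIC))
s=pickle.load(open("scene0.pkl","rb"));c=s["color"][135:305,160:340,::-1];cv2.imwrite("pics/c2.png",cv2.resize(c,None,fx=3.5,fy=3.5,interpolation=cv2.INTER_CUBIC))
E
```

```text
(235, 240) [0.5311 0.1099 0.0798]
(325, 220) [ 0.5742 -0.072   0.0362]
(321, 244) [ 0.5238 -0.0616  0.0477]
(367, 238) [ 0.538  -0.1639  0.0068]
(375, 215) [ 0.5874 -0.1827  0.0079]
(300, 280) [ 0.4498 -0.0196 -0.0031]
(380, 185) [ 0.6523 -0.1952  0.0121]
(394, 229) [ 0.5564 -0.2208  0.0127]
```

View pics/c1.png

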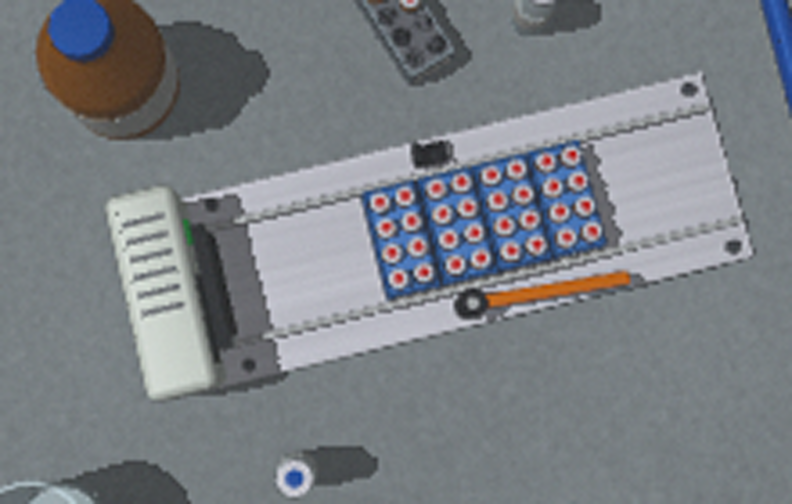

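View pics/c2.png

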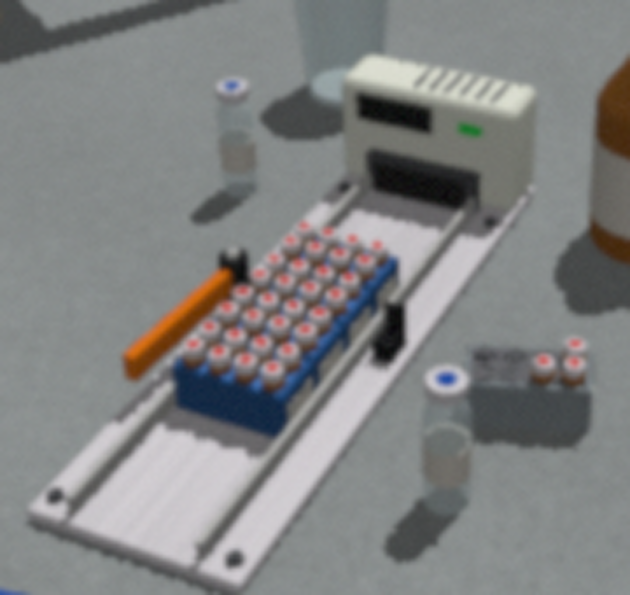

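```bash
cat > fit.py <<'E'
from h import *
from scipy.optimize import least_squares
d=pickle.load(open("top0.pkl","rb"))
px=lambda x,y:((x+.5)/3.6-.5+190,(y+.5)/3.6-.5+160)
pts=ray_at(d,[px(703,72),px(752,257)],.008)
e_l=ray_at(d,[px(280,371),px(500,316)],.008)   # y=+58
e_u=ray_at(d,[px(195,199),px(400,146)],.008)      # y=-58
boss=ray_at(d,[px(471,303)],.044)
def res(p):
    r=(w2r(p,pts)[:,:2]-[[-.18,-.058],[-.18,.058]]).ravel()
    return np.r_[r,w2r(p,e_l)[:,1]-.058,w2r(p,e_u)[:,1]+.058,(w2r(p,boss)[0,:2]-[-.006,.046])]
s=least_squares(res,[.58,-.05,1.8],loss='soft_l1',f_scale=.002)
p=s.x
if __name__=="__main__":
    print("rail",p,np.degrees(p[2]),(res(p)*1000).round(1))
    np.save("rail.npy",p)
    W=cloud(d);P=w2r(p,W.reshape(-1,3)).reshape(W.shape)
    c=cv2.cvtColor(d["color"],cv2.COLOR_RGB2HSV)
    blue=(c[...,0]>100)&(c[...,0]<125)&(c[...,1]>120)&(abs(P[...,0])<.18)&(abs(P[...,1])<.05)
    b=P[blue];print("racks x",np.percentile(b[:,0],[0,1,2,98,99,100]).round(4),"y",np.percentile(b[:,1],[1,99]).round(4))
    v,u=np.nonzero(blue);Q=w2r(p,ray_at(d,np.c_[u,v],.036));print("at h36 x",np.percentile(Q[:,0],[1,2,98,99]).round(4),np.percentile(Q[:,1],[1,99]).round(4))
    top=(P[...,2]>.07)&(abs(P[...,0]-.16)<.05)&(abs(P[...,1])<.09);print("head",np.percentile(P[top],[1,99],axis=0).round(4))
    org=(c[...,0]<15)&(c[...,1]>180)&(abs(P[...,1]-.05)<.05)&(abs(P[...,0]+.05)<.1)
    v,u=np.nonzero(org);Q=w2r(p,ray_at(d,np.c_[u,v],.040));print("gate",np.percentile(Q,[1,99],axis=0).round(4)); 
    print("gate dir",np.polyfit(Q[:,0],Q[:,1],1))
    for h in ((P[...,2]>.015)&(P[...,0]<-.12)&(abs(P[...,1])<.05),):
        print("guides?",P[h].shape)
    # overlay
    im=cv2.resize(d["color"][...,::-1],None,fx=1,fy=1).copy()
    def poly(pp,col):
        q=proj(d,r2w(p,pp)); cv2.polylines(im4,[(((q-[190,160]+.5)*3.6-.5)*8).round().astype(int)],True,col,1,cv2.LINE_AA,3)
    im4=cv2.resize(im[160:300,190:410],None,fx=3.6,fy=3.6,interpolation=cv2.INTER_CUBIC)
    bx=lambda x0,x1,y0,y1,z:[[x0,y0,z],[x1,y0,z],[x1,y1,z],[x0,y1,z]]
    poly(bx(-.18,.18,-.058,.058,.008),(0,255,0));poly(bx(.142,.182,-.06,.06,.078),(0,255,255))
    poly(bx(-.016,.004,-.053,-.041,.034),(0,0,255));poly(bx(-.18,.13,-.033,.033,.02),(255,0,255))
    poly(bx(.13,.142,-.037,.037,.034),(0,255,255))
    cv2.imwrite("pics/o1.png",im4)
    for n,h in(("vial",.0),):pass
    # other objects
    z=W[...,2];R=P
    m=(z>.02);nl,lab,st,ce=cv2.connectedComponentsWithStats(m.astype(np.uint8))
    for i in range(1,nl):
        if st[i,4]>40:
            q=W[lab==i];print(ce[i].round(),np.nanmedian(q,0).round(3),np.nanmin(q,0).round(3),np.nanmax(q,0).round(3))
E
python3 fit.py
```

```text
rail [ 0.56741712 -0.04438355  1.80278072] 103.29172639834893 [-1.1  0.5  1.3 -0.3 -1.2 -1.9  3.   0.9 -0.1 -0.3]
racks x [-0.0908 -0.0897 -0.0887  0.0377  0.038   0.0385] y [-0.0312  0.0312]
at h36 x [-0.0897 -0.0886  0.0377  0.0381] [-0.0311  0.0312]
head [[ 0.1406 -0.0558  0.0709]
 [ 0.1807  0.0565  0.0808]]
gate [[-0.0968  0.0059  0.04  ]
 [ 0.0153  0.0545  0.04  ]]
gate dir [-0.17354321  0.03499882]
guides? (272, 3)
[229.  63.] [0.907 0.128 0.07 ] [0.842 0.005 0.02 ] [0.995 0.256 0.075]
[98. 75.] [0.887 0.402 0.069] [0.804 0.332 0.02 ] [0.993 0.507 0.124]
[344.  65.] [ 0.912 -0.119  0.05 ] [ 0.847 -0.191  0.02 ] [ 0.99  -0.048  0.055]
[464.  71.] [ 0.899 -0.38   0.04 ] [ 0.831 -0.47   0.02 ] [ 0.968 -0.289  0.054]
[ 11. 186.] [0.656 0.583 0.052] [0.528 0.564 0.02 ] [0.719 0.619 0.091]
[302. 166.] [ 0.693 -0.026  0.028] [ 0.66  -0.054  0.02 ] [0.728 0.002 0.042]
[338. 160.] [ 0.696 -0.1    0.068] [ 0.689 -0.112  0.021] [ 0.71  -0.091  0.077]
[219. 177.] [0.65  0.137 0.105] [0.626 0.111 0.02 ] [0.695 0.179 0.153]
[325. 223.] [ 0.568 -0.072  0.038] [ 0.516 -0.151  0.02 ] [0.623 0.007 0.051]
[237. 241.] [0.53  0.106 0.077] [0.471 0.075 0.021] [0.59  0.144 0.082]
[435. 236.] [ 0.54  -0.302  0.025] [ 0.513 -0.315  0.02 ] [ 0.561 -0.288  0.03 ]
[272. 292.] [0.431 0.038 0.074] [0.419 0.028 0.025] [0.44  0.048 0.077]
[196. 312.] [0.39  0.194 0.069] [0.363 0.145 0.02 ] [0.428 0.212 0.095]
```

```bash
sleep 1
```

```text
(no output)
```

View pics/o1.png

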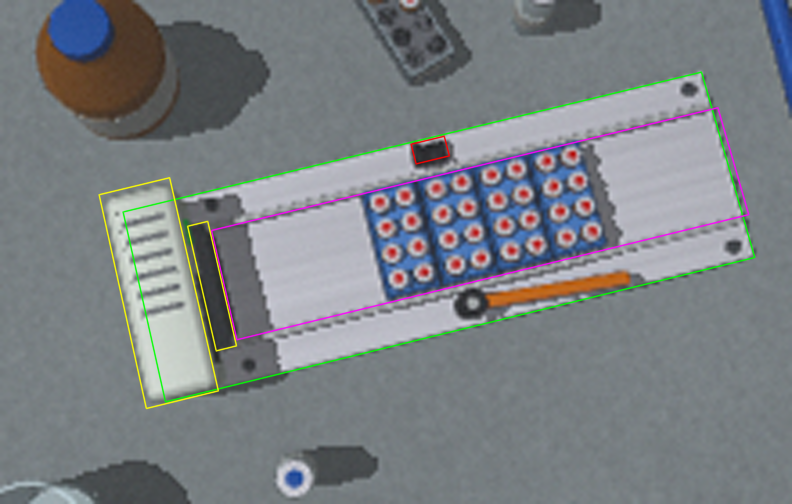

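Emit:
{"api": "play_rows", "payload": {"series": [[[1, 0.01, -0.016, 0, -0.03], [1, 0.03, -0.049, 0, -0.08], [1, 0.05, -0.082, 0, -0.13], [1, 0.07, -0.115, 0, -0.18], [1, 0.09, -0.148, 0, -0.23], [1, 0.11, -0.181, 0, -0.29], [1, 0.13, -0.214, 0, -0.35], [1, 0.15, -0.247, 0, -0.41]]], "force": 10}}

```text
t: 0.9
tool_pos: [0.2864, 0.3359, 0.2323]
orientation: [-0.99, -2.982, 0.001]
force: [0.7, 1.1, 0.4]
opening: 0.034
```

Emit:
{"api": "play_rows", "payload": {"series": [[[1, 0.02, -0.033, 0, -0.05], [1, 0.04, -0.065, 0, -0.1], [1, 0.06, -0.098, 0, -0.15], [1, 0.08, -0.13, 0, -0.2], [1, 0.1, -0.163, 0, -0.25], [1, 0.12, -0.195, 0, -0.3], [1, 0.14, -0.228, 0, -0.35], [1, 0.16, -0.26, 0, -0.4]]]}}

```text
t: 1.7
tool_pos: [0.4464, 0.0758, 0.2324]
orientation: [-1.562, -2.725, 0.0]
force: [0.6, 0.3, 0.3]
opening: 0.0006
```

Emit:
{"api": "play_rows", "payload": {"series": [[[1, 0.02, -0.033, 0, -0.05], [1, 0.04, -0.065, 0, -0.1], [1, 0.06, -0.098, 0, -0.15], [1, 0.08, -0.13, 0, -0.2], [1, 0.1, -0.163, 0, -0.25], [1, 0.12, -0.195, 0, -0.28], [1, 0.14, -0.225, 0, -0.3], [1, 0.15, -0.243, 0, -0.3]]]}}

```text
t: 2.5
tool_pos: [0.5966, -0.1679, 0.2316]
orientation: [-1.952, -2.461, 0.001]
force: [-0.1, 0.5, 0.6]
opening: 0.0002
```

Emit:
{"api": "play_rows", "payload": {"series": [[[1, 0, 0, -0.02, 0], [1, 0, 0, -0.05, 0], [1, 0, 0, -0.08, 0], [1, 0, 0, -0.11, 0], [1, 0, 0, -0.135, 0], [1, 0, 0, -0.15, 0], [1, 0, 0, -0.15, 0]]]}}

```text
t: 3.2
tool_pos: [0.594, -0.1649, 0.0795]
orientation: [-1.946, -2.46, 0.003]
force: [-0.3, -0.3, 0.5]
opening: 0.0006
```

```bash
cat > look.py <<'E'
import sys
from h import *
from plant import sensors, read_camera
k=sys.argv[1]
for n,(a,b,c,e) in dict(scene=(135,305,160,340),top=(130,280,190,410)).items():
    d=read_camera(n);pickle.dump(d,open(f"{n}{k}.pkl","wb"))
    cv2.imwrite(f"pics/{n}{k}.png",cv2.resize(d["color"][a:b,c:e,::-1],None,fx=3.5,fy=3.5,interpolation=cv2.INTER_CUBIC))
s=sensors.read_state();p=np.load("rail.npy")
print(s["t"],s["tool_pos"],s["orientation"],s["force"],"rail",w2r(p,s["tool_pos"]).round(4))
E
python3 look.py 1
```

```text
3.3 [ 0.59636021 -0.16571748  0.08327557] [1.94918627e+00 2.46341127e+00 1.51207639e-04] [ 0.653862   -0.72990429  0.33793145] rail [[-0.1247 -0.0003  0.0833]]
```

View pics/scene1.png

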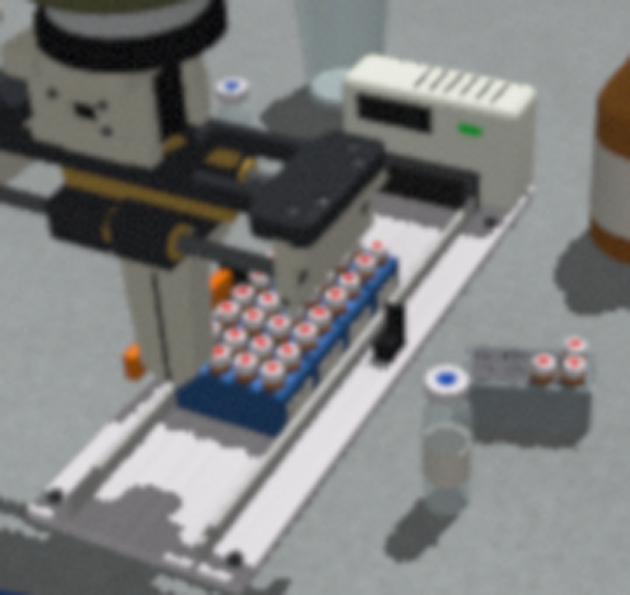

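View pics/top1.png

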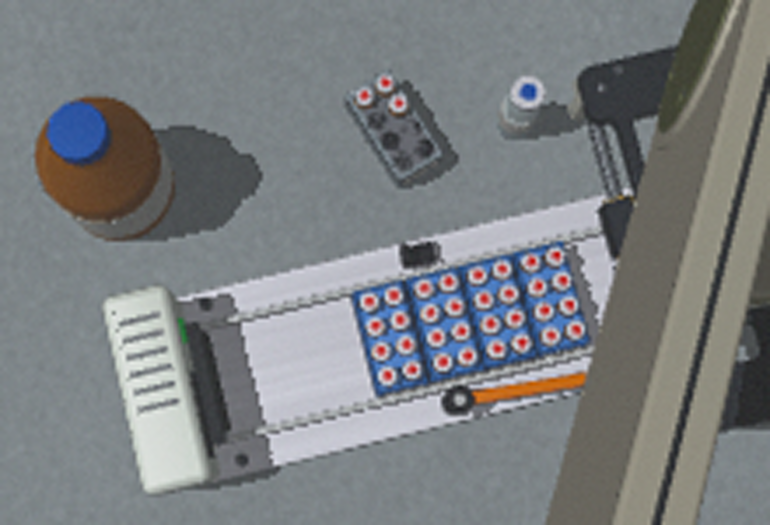

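```bash
python3 - <<'E'
from h import *
from plant import sensors,read_camera
p=np.load("rail.npy");s=sensors.read_state();print(s["tool_pos"],sensors.read_state()["tool_pos"])
d=pickle.load(open("scene1.pkl","rb"))
T=w2r(p,s["tool_pos"])[0]
for off in[(0,0,-.014),(0,0,.055),(0,.094,.06),(0,-.094,.06),(.0,.0175,-.014),(0,-.0175,-.014)]:
    q=proj(d,r2w(p,T+off))[0];print(off,q.round(),((q-[160,135])*3.5).round())
w=read_camera("wrist");cv2.imwrite("pics/w1.png",w["color"][...,::-1]);pickle.dump(w,open("w1.pkl","wb"))
W=cloud(d);P=w2r(p,W.reshape(-1,3)).reshape(W.shape)
for (a,b) in[(165,330),(310,265),(190,370),(320,190),(280,330),(160,240),(130,250)]:
    u,v=int(a/3.5+160),int(b/3.5+135);print((a,b),P[v,u].round(3))
E
```

```text
[ 0.59636021 -0.16571748  0.08327557] [ 0.59636021 -0.16571748  0.08327557]
(0, 0, -0.014) [211. 240.] [179. 367.]
(0, 0, 0.055) [206. 204.] [162. 243.]
(0, 0.094, 0.06) [156. 188.] [-14. 186.]
(0, -0.094, 0.06) [262. 216.] [356. 285.]
(0.0, 0.0175, -0.014) [202. 237.] [147. 357.]
(0, -0.0175, -0.014) [221. 243.] [212. 377.]
(165, 330) [-0.134 -0.002  0.098]
(310, 265) [-0.145 -0.085  0.165]
(190, 370) [-0.132 -0.011  0.078]
(320, 190) [nan nan nan]
(280, 330) [-0.054 -0.011  0.044]
(160, 240) [-0.159 -0.025  0.169]
(130, 250) [-0.16  -0.011  0.16 ]
```

View pics/w1.png

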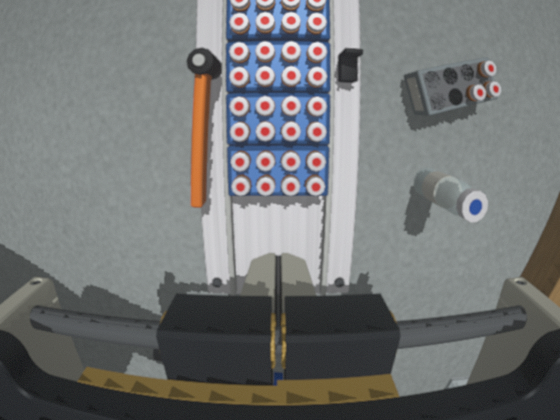

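The wrist view shows the closed fingers (280,270) centred between the guides, behind rack4's rear face (row ~195). Lowering.

Emit:
{"api": "play_rows", "payload": {"series": [[[1, 0, 0, -0.015, 0], [1, 0, 0, -0.03, 0], [1, 0, 0, -0.043, 0], [1, 0, 0, -0.05, 0], [1, 0, 0, -0.053, 0], [1, 0, 0, -0.053, 0]]]}}

```text
t: 3.95
tool_pos: [0.5956, -0.1655, 0.0289]
orientation: [-1.949, -2.463, 0.001]
force: [0.1, -0.1, -0.6]
opening: 0.0004
```

```bash
python3 look.py 2
```

```text
4.05 [ 0.59642739 -0.1657449   0.03004729] [1.94902877e+00 2.46311826e+00 3.39976997e-04] [ 0.24853793 -0.8922491   0.12483547] rail [[-0.1248 -0.0003  0.03  ]]
```

View pics/scene2.png

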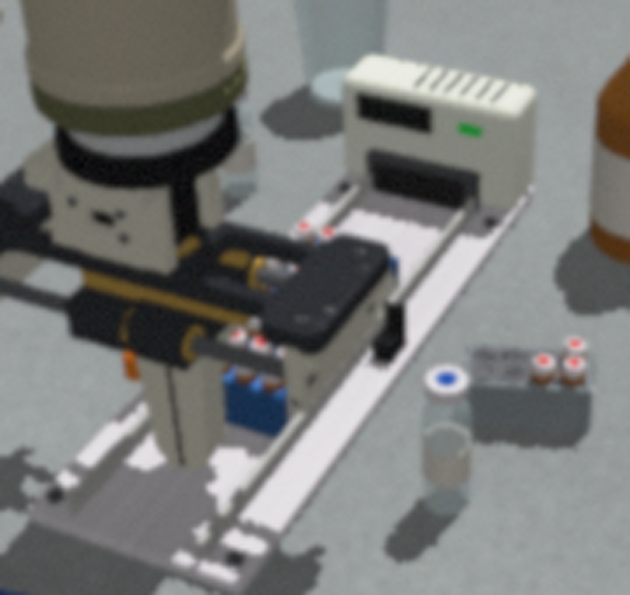

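Emit:
{"api": "play_rows", "payload": {"series": [[[1, -0.0012, 0.0049, 0, 0], [1, -0.0023, 0.0097, 0, 0], [1, -0.0034, 0.0146, 0, 0], [1, -0.0044, 0.0185, 0, 0], [1, -0.0051, 0.0214, 0, 0], [1, -0.0057, 0.0243, 0, 0], [1, -0.0064, 0.0272, 0, 0], [1, -0.0071, 0.0302, 0, 0]]]}}

```text
t: 4.85
tool_pos: [0.5891, -0.1357, 0.0297]
orientation: [1.949, 2.463, -0.0]
force: [0.0, -3.5, -1.6]
opening: 0.0004
```

Emit:
{"api": "play_rows", "payload": {"series": [[[1, -0.0007, 0.0029, 0, 0], [1, -0.0014, 0.0058, 0, 0], [1, -0.0021, 0.0088, 0, 0], [1, -0.0028, 0.0117, 0, 0], [1, -0.0034, 0.0146, 0, 0], [1, -0.0041, 0.0175, 0, 0], [1, -0.0048, 0.0204, 0, 0], [1, -0.0055, 0.0234, 0, 0]]]}}

```text
t: 5.65
tool_pos: [0.5835, -0.1118, 0.0297]
orientation: [1.949, 2.464, 0.0]
force: [0.5, -3.9, -0.3]
opening: 0.0002
```

```bash
python3 look.py 3
```

```text
5.75 [ 0.58336557 -0.11138963  0.02966759] [-1.94873539e+00 -2.46362828e+00 -4.54834025e-04] [ 0.36254843 -1.21521149  1.23009985] rail [[-0.0689 -0.0001  0.0297]]
```

View pics/top3.png

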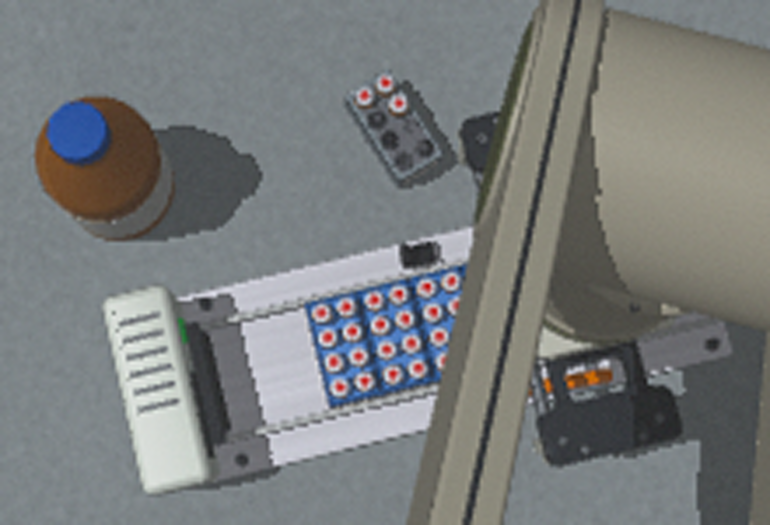

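Emit:
{"api": "play_rows", "payload": {"series": [[[1, -0.0007, 0.0029, 0, 0], [1, -0.0014, 0.0058, 0, 0], [1, -0.0021, 0.0088, 0, 0], [1, -0.0028, 0.0117, 0, 0], [1, -0.0034, 0.0146, 0, 0], [1, -0.0041, 0.0175, 0, 0], [1, -0.0048, 0.0204, 0, 0], [1, -0.0055, 0.0234, 0, 0]]]}}

```text
t: 6.55
tool_pos: [0.5779, -0.0884, 0.0297]
orientation: [1.949, 2.464, -0.0]
force: [0.6, -4.7, 0.5]
opening: 0.0006
```

Emit:
{"api": "play_rows", "payload": {"series": [[[1, -0.0007, 0.0029, 0, 0], [1, -0.0014, 0.0058, 0, 0], [1, -0.0021, 0.0088, 0, 0], [1, -0.0028, 0.0117, 0, 0], [1, -0.0034, 0.0146, 0, 0], [1, -0.0041, 0.0175, 0, 0], [1, -0.0048, 0.0204, 0, 0], [1, -0.0053, 0.0224, 0, 0]]]}}

```text
t: 7.35
tool_pos: [0.5726, -0.066, 0.0297]
orientation: [1.949, 2.464, 0.0]
force: [0.4, -3.7, 0.7]
opening: 0.0004
```

```bash
python3 look.py 4
```

```text
7.45 [ 0.57256553 -0.06569537  0.02962881] [-1.94886116e+00 -2.46353042e+00 -4.54438704e-04] [ 2.10876032 -1.93697105  1.48472677] rail [[-0.0219 -0.0001  0.0296]]
```

View pics/top4.png

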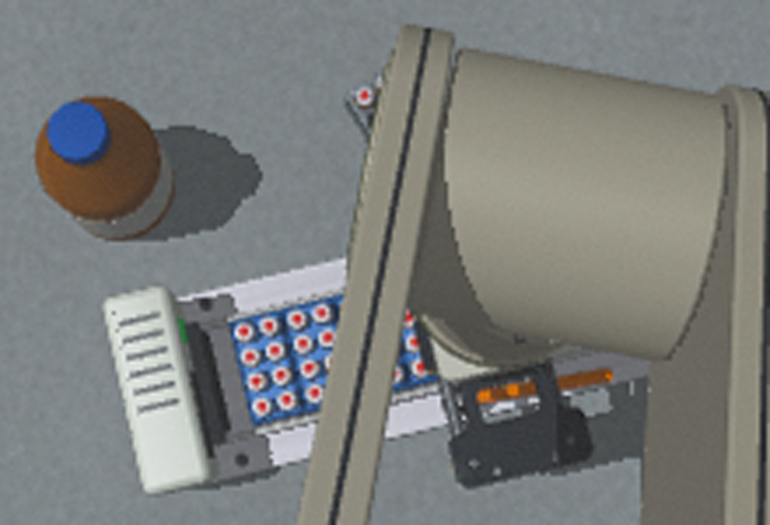

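View pics/scene4.png

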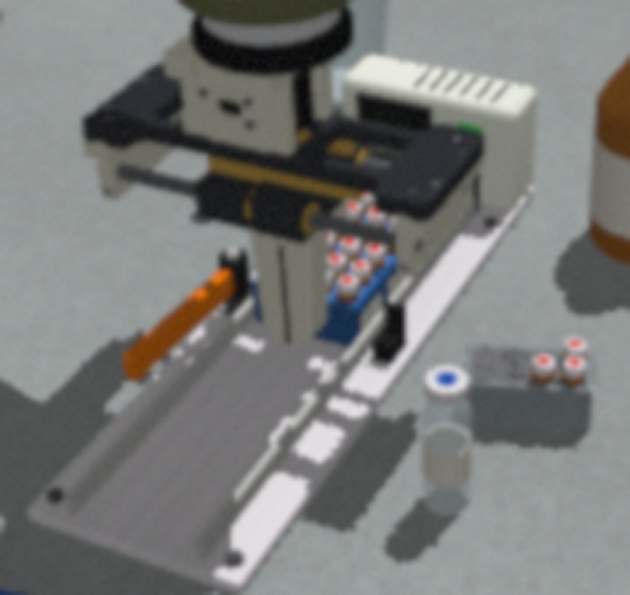

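```bash
cat > front.py <<'E'
import sys
from h import *
d=pickle.load(open(sys.argv[1],"rb"));p=np.load("rail.npy")
v,u=np.mgrid[:420,:560];Q=w2r(p,ray_at(d,np.c_[u.ravel(),v.ravel()],.036));c=cv2.cvtColor(d["color"],cv2.COLOR_RGB2HSV).reshape(-1,3).astype(int)
b=(c[:,0]>100)&(c[:,0]<125)&(c[:,1]>120)&(abs(Q[:,0])<.18)&(abs(Q[:,1])<.05)
print(np.percentile(Q[b,0],[0,1,2,98,99,100]).round(4))
E
python3 front.py top0.pkl;python3 front.py top3.pkl;python3 front.py top4.pkl
```

```text
[-0.0907 -0.0897 -0.0886  0.0377  0.0381  0.0384]
[-0.0297 -0.027  -0.0228  0.0665  0.0667  0.0674]
[0.0026 0.0059 0.0091 0.114  0.1143 0.1145]
```

Emit:
{"api": "play_rows", "payload": {"series": [[[1, -0.0005, 0.0019, 0, 0], [1, -0.0009, 0.0039, 0, 0], [1, -0.0014, 0.0058, 0, 0], [1, -0.0018, 0.0078, 0, 0], [1, -0.0023, 0.0097, 0, 0], [1, -0.0025, 0.0107, 0, 0], [1, -0.0028, 0.0117, 0, 0], [1, -0.0029, 0.0122, 0, 0]]]}}

```text
t: 8.25
tool_pos: [0.5697, -0.054, 0.0296]
orientation: [1.949, 2.464, -0.0]
force: [1.0, -5.1, 1.5]
opening: 0.0005
```

Emit:
{"api": "play_rows", "payload": {"series": [[[1, -0.0001, 0.0005, 0, 0], [1, -0.0002, 0.001, 0, 0], [1, -0.0003, 0.0015, 0, 0], [1, -0.0005, 0.002, 0, 0]]]}}

```text
t: 8.65
tool_pos: [0.5693, -0.052, 0.0297]
orientation: [1.95, 2.463, 0.0]
force: [0.7, -3.8, 0.8]
opening: 0.0006
```

Emit:
{"api": "play_rows", "payload": {"series": [[[1, -0.0001, 0.0004, 0, 0], [1, -0.0002, 0.0008, 0, 0]]]}}

```text
t: 8.85
tool_pos: [0.5692, -0.0518, 0.0297]
orientation: [1.949, 2.463, -0.001]
force: [2.3, -8.0, -0.6]
opening: 0.0006
```

Emit:
{"api": "play_rows", "payload": {"series": [[[1, -0.0001, 0.0004, 0, 0], [1, -0.0002, 0.0008, 0, 0]]]}}

```text
t: 9.05
tool_pos: [0.5693, -0.0517, 0.0297]
orientation: [1.948, 2.462, -0.002]
force: [4.3, -12.3, -1.0]
opening: 0.0005
```

Force rises while the tool stands still, so the row is at the stop. Checking.

```bash
python3 look.py 5; python3 front.py top5.pkl
```

```text
9.15 [ 0.56930566 -0.05170752  0.02973711] [ 1.94839065e+00  2.46181640e+00 -1.43354036e-03] [  3.17710768 -10.7094331   -0.76019926] rail [[-0.0076 -0.0002  0.0297]]
[0.0197 0.0222 0.0251 0.1262 0.1266 0.1283]
```

View pics/top5.png

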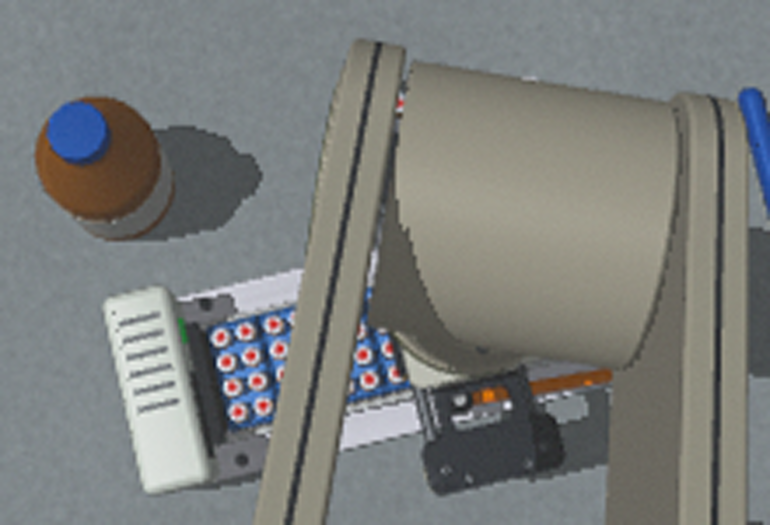

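```bash
cat > gate.py <<'E'
import sys
from h import *
d=pickle.load(open(sys.argv[1],"rb"));p=np.load("rail.npy")
v,u=np.mgrid[:420,:560];Q=w2r(p,ray_at(d,np.c_[u.ravel(),v.ravel()],.040));c=cv2.cvtColor(d["color"],cv2.COLOR_RGB2HSV).reshape(-1,3).astype(int)
b=(c[:,0]>5)&(c[:,0]<15)&(c[:,1]>200)&(c[:,2]>120)&(np.hypot(Q[:,0]+.006,Q[:,1]-.046)<.1)
q=Q[b,:2];m=q.mean(0);w=np.linalg.svd(q-m)[2][0]
e=(q-m)@w
print(len(q),"ends",(m+w*e.min()).round(4),(m+w*e.max()).round(4))
f=m-[-.006,.046];th=np.arctan2(f[1],f[0])%(2*np.pi);print("gate value by centroid",1.5*np.pi-th,"by axis",(1.5*np.pi-np.arctan2(w[1],w[0]))%np.pi)
E
python3 gate.py top0.pkl
```

```text
100 ends [-0.0971  0.0519] [-0.0163  0.046 ]
gate value by centroid 1.6289322372882755 by axis 1.6432137653307928
```

Emit:
{"api": "play_rows", "payload": {"series": [[[1, 0.0005, -0.0019, 0, 0], [1, 0.0012, -0.0049, 0, 0], [1, 0.0023, -0.0097, 0, 0], [1, 0.0046, -0.0195, 0, 0], [1, 0.0069, -0.0292, 0, 0], [1, 0.0069, -0.0292, 0.02, 0], [1, 0.0069, -0.0292, 0.045, 0], [1, 0.0069, -0.0292, 0.07, 0]]]}}

```text
t: 9.95
tool_pos: [0.5754, -0.0804, 0.1]
orientation: [-1.95, -2.462, 0.001]
force: [1.8, 0.7, 1.0]
opening: 0.0002
```

Emit:
{"api": "play_rows", "payload": {"series": [[[1, -0.008, -0.007, 0, 0], [1, -0.025, -0.022, 0, 0], [1, -0.045, -0.04, 0, 0], [1, -0.063, -0.056, 0, 0], [1, -0.0725, -0.065, 0, 0], [1, -0.0725, -0.065, -0.01, 0], [1, -0.0725, -0.065, -0.018, 0], [1, -0.0725, -0.065, -0.018, 0]]]}}

```text
t: 10.75
tool_pos: [0.5025, -0.1437, 0.0795]
orientation: [-1.947, -2.462, 0.001]
force: [0.4, -0.6, 0.6]
opening: 0.0005
```

```bash
python3 look.py 6; python3 front.py top6.pkl; python3 gate.py top6.pkl; python3 - <<'E'
from h import *
from plant import read_camera
w=read_camera("wrist");cv2.imwrite("pics/w6.png",w["color"][...,::-1])
E
```

```text
10.85 [ 0.50331278 -0.14384198  0.08086432] [-1.94742693e+00 -2.46345195e+00  3.01976069e-04] [-0.20974157  0.38175143  0.46642802] rail [[-0.0821  0.0853  0.0809]]
[0.0024 0.0031 0.0043 0.1261 0.1273 0.1283]
73 ends [-0.0724  0.0505] [-0.0163  0.0463]
gate value by centroid 1.632978974145579 by axis 1.6465797178045811
```

View pics/top6.png

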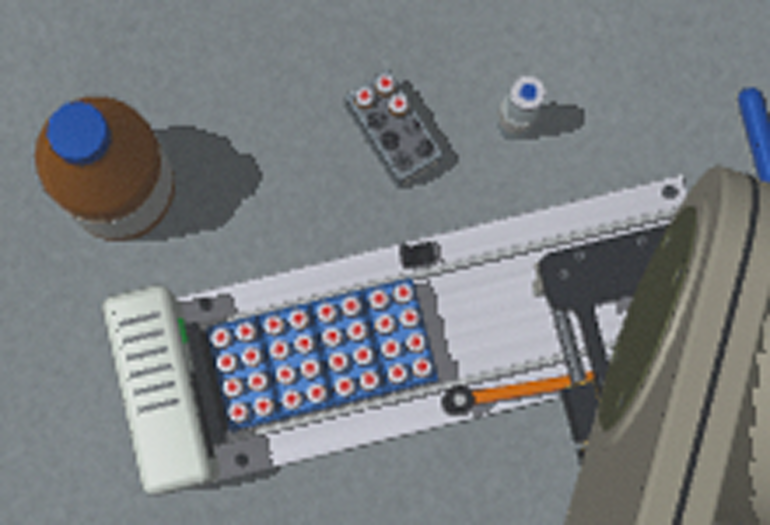

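View pics/w6.png

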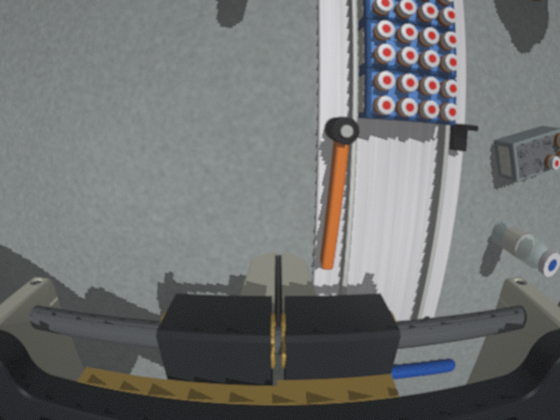

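View pics/scene6.png

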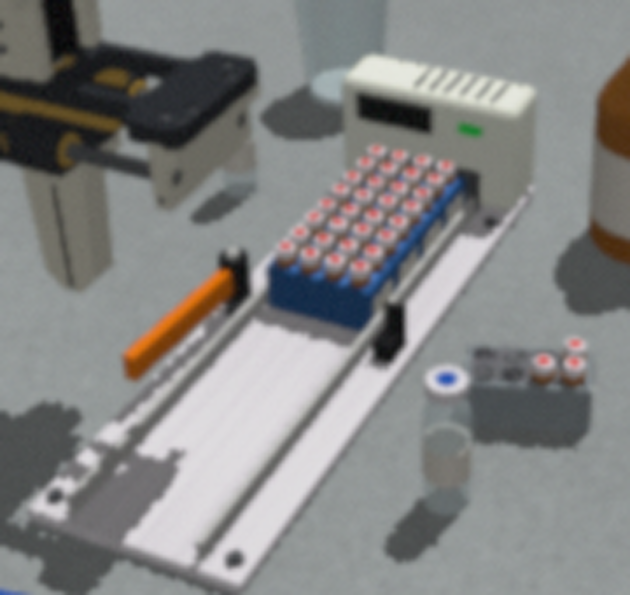

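The row stands home against the stop: rear edge at rail x≈2 mm, and the gate is clear at about 1.64 rad. Next I'll lower the fingers outside the gate and work out the arc.

Emit:
{"api": "play_rows", "payload": {"series": [[[1, 0, 0, -0.01, 0], [1, 0, 0, -0.022, 0], [1, 0, 0, -0.032, 0], [1, 0, 0, -0.038, 0], [1, 0, 0, -0.04, 0], [1, 0, 0, -0.04, 0]]]}}

```text
t: 11.5
tool_pos: [0.5029, -0.1445, 0.0411]
orientation: [-1.949, -2.463, 0.0]
force: [0.7, -0.2, -0.3]
opening: 0.0003
```

```bash
python3 - <<'E'
from h import *
from plant import sensors
p=np.load("rail.npy");s=sensors.read_state();cur=w2r(p,s["tool_pos"])[0];print(s["tool_pos"],cur)
prev=np.array(s["tool_pos"][:2]);base=prev
hx,hy=.008,.0175;r=.070
V=[1.60,1.5,1.4,1.3,1.2,1.1,1.0,.9,.8,.7,.6,.5,.4,.3,.2,.1,.05,0]
for i,v in enumerate(V):
    th=1.5*np.pi-v;u=np.array([np.cos(th),np.sin(th)]);n=np.array([u[1],-u[0]])  # outside/rear
    c=np.array([-.006,.046])+r*u+.004*n; ctr=c-[hx,-hy]
    w=r2w(p,[[*ctr,.04]])[0,:2]
    print(v,ctr.round(4),"abs shift",(w-base).round(4),"step",(w-prev).round(4));prev=w
E
```

```text
[ 0.50294432 -0.14452825  0.04111898] [-0.08263915  0.0857699   0.04111898]
1.6 [-0.0839  0.0695] abs shift [0.0161 0.0025] step [0.0161 0.0025]
1.5 [-0.0841  0.0625] abs shift [0.0229 0.0039] step [0.0069 0.0014]
1.4 [-0.0837  0.0555] abs shift [0.0297 0.006 ] step [0.0067 0.002 ]
1.3 [-0.0825  0.0486] abs shift [0.0361 0.0087] step [0.0065 0.0027]
1.2 [-0.0807  0.0419] abs shift [0.0423 0.012 ] step [0.0062 0.0033]
1.1 [-0.0782  0.0353] abs shift [0.0481 0.0159] step [0.0058 0.0039]
1.0 [-0.0751  0.029 ] abs shift [0.0535 0.0204] step [0.0054 0.0045]
0.9 [-0.0713  0.0231] abs shift [0.0584 0.0254] step [0.0049 0.005 ]
0.8 [-0.067   0.0176] abs shift [0.0627 0.0309] step [0.0044 0.0055]
0.7 [-0.0622  0.0125] abs shift [0.0666 0.0368] step [0.0038 0.0059]
0.6 [-0.0568  0.008 ] abs shift [0.0698 0.043 ] step [0.0032 0.0062]
0.5 [-0.0511  0.004 ] abs shift [0.0723 0.0495] step [0.0026 0.0065]
0.4 [-0.0449  0.0006] abs shift [0.0742 0.0563] step [0.0019 0.0067]
0.3 [-0.0385 -0.0022] abs shift [0.0755 0.0632] step [0.0012 0.0069]
0.2 [-0.0318 -0.0043] abs shift [0.076  0.0702] step [0.0005 0.007 ]
0.1 [-0.025  -0.0058] abs shift [0.0758 0.0772] step [-0.0002  0.007 ]
0.05 [-0.0215 -0.0062] abs shift [0.0755 0.0807] step [-0.0003  0.0035]
0 [-0.018  -0.0065] abs shift [0.0749 0.0841] step [-0.0005  0.0035]
```

Emit:
{"api": "play_rows", "payload": {"series": [[[1, 0.005, 0.001, 0, 0], [1, 0.01, 0.0016, 0, 0], [1, 0.0135, 0.0021, 0, 0], [1, 0.0165, 0.0026, 0, 0], [1, 0.0195, 0.0032, 0, 0], [1, 0.023, 0.0039, 0, 0], [1, 0.0263, 0.005, 0, 0], [1, 0.0297, 0.006, 0, 0]]]}}

```text
t: 12.3
tool_pos: [0.5332, -0.1386, 0.0416]
orientation: [-1.949, -2.464, 0.0]
force: [-0.1, -0.5, 0.0]
opening: 0.0006
```

Emit:
{"api": "play_rows", "payload": {"series": [[[1, 0.0032, 0.0013, 0, 0], [1, 0.0064, 0.0027, 0, 0], [1, 0.0095, 0.0043, 0, 0], [1, 0.0126, 0.006, 0, 0], [1, 0.0155, 0.0079, 0, 0], [1, 0.0184, 0.0099, 0, 0], [1, 0.0211, 0.0121, 0, 0], [1, 0.0238, 0.0144, 0, 0]]]}}

```text
t: 13.1
tool_pos: [0.557, -0.124, 0.0416]
orientation: [1.949, 2.464, 0.0]
force: [-0.8, -1.4, -0.2]
opening: 0.0006
```

```bash
python3 look.py 7
```

```text
13.2 [ 0.55714565 -0.12383378  0.04168444] [1.94891049e+00 2.46391335e+00 4.69559586e-04] [-0.46636744  0.41739609  0.27795006] rail [[-0.075   0.0283  0.0417]]
```

View pics/scene7.png

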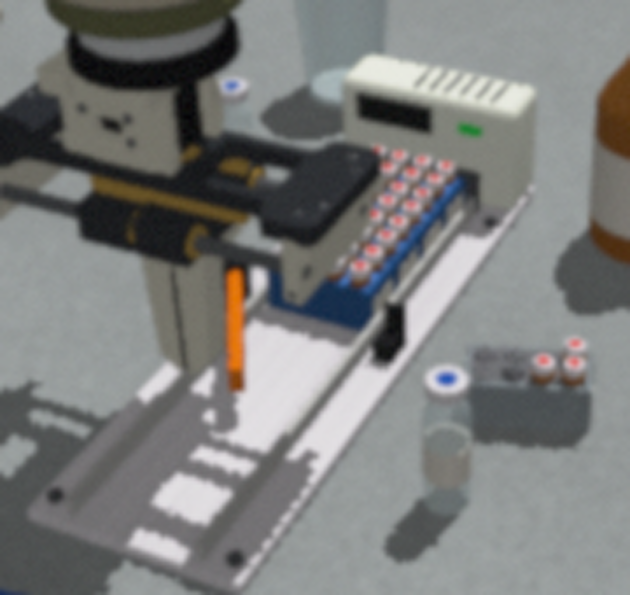

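The gate (bar end at px ~235,385) is swinging ahead of the fingers at about 1.0 rad. I'll continue the arc.

Emit:
{"api": "play_rows", "payload": {"series": [[[1, 0.0025, 0.0025, 0, 0], [1, 0.0049, 0.005, 0, 0], [1, 0.0071, 0.0077, 0, 0], [1, 0.0092, 0.0105, 0, 0], [1, 0.0112, 0.0134, 0, 0], [1, 0.0131, 0.0164, 0, 0], [1, 0.0147, 0.0195, 0, 0], [1, 0.0163, 0.0226, 0, 0]]]}}

```text
t: 14.0
tool_pos: [0.5732, -0.1014, 0.0416]
orientation: [1.949, 2.464, 0.0]
force: [0.4, -0.8, 0.4]
opening: 0.0008
```

Emit:
{"api": "play_rows", "payload": {"series": [[[1, 0.0013, 0.0032, 0, 0], [1, 0.0025, 0.0065, 0, 0], [1, 0.0035, 0.0099, 0, 0], [1, 0.0044, 0.0133, 0, 0], [1, 0.0051, 0.0167, 0, 0], [1, 0.0057, 0.0202, 0, 0], [1, 0.006, 0.0237, 0, 0], [1, 0.0062, 0.0272, 0, 0]]]}}

```text
t: 14.8
tool_pos: [0.5793, -0.0741, 0.0417]
orientation: [1.949, 2.464, 0.0]
force: [1.5, -0.6, -0.1]
opening: 0.0005
```

Emit:
{"api": "play_rows", "payload": {"series": [[[1, 0.0, 0.003, 0, 0], [1, -0.0001, 0.006, 0, 0], [1, -0.0003, 0.008, 0, 0], [1, -0.0005, 0.0095, 0, 0], [1, -0.0007, 0.0105, 0, 0], [1, -0.0009, 0.0115, 0, 0]]]}}

```text
t: 15.4
tool_pos: [0.5784, -0.0629, 0.0416]
orientation: [1.949, 2.464, 0.0]
force: [1.3, -0.4, -0.3]
opening: 0.0005
```

```bash
python3 look.py 8
```

```text
15.5 [ 0.57828065 -0.06281725  0.04161688] [-1.94925283e+00 -2.46349597e+00  2.94260354e-05] [ 0.69076287 -0.34772192 -1.09783018] rail [[-0.0204 -0.0063  0.0416]]
```

View pics/scene8.png

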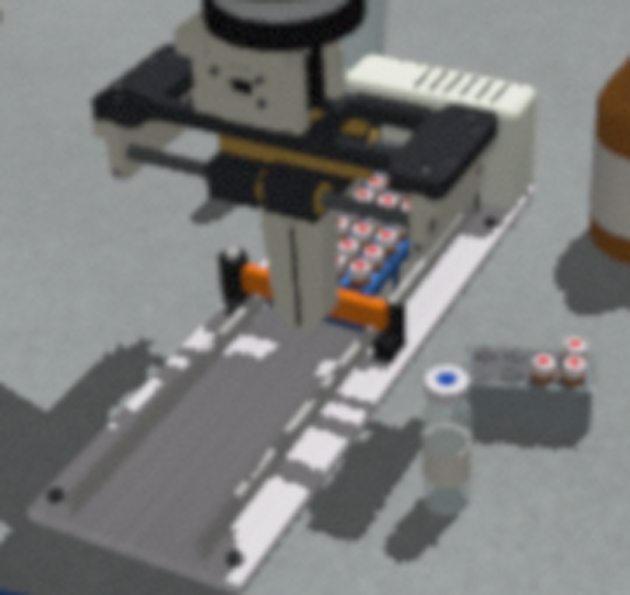

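Almost shut. The last millimetres go in slowly, watching the force.

Emit:
{"api": "play_rows", "payload": {"series": [[[1, -0.0001, 0.0005, 0, 0], [1, -0.0002, 0.001, 0, 0], [1, -0.0003, 0.0015, 0, 0], [1, -0.0005, 0.002, 0, 0]]]}}

```text
t: 15.9
tool_pos: [0.5781, -0.0619, 0.0416]
orientation: [1.949, 2.462, -0.001]
force: [2.4, -6.8, -1.8]
opening: 0.0006
```

Emit:
{"api": "play_rows", "payload": {"series": [[[1, -0.0001, 0.0005, 0, 0], [1, -0.0002, 0.001, 0, 0]]]}}

```text
t: 16.1
tool_pos: [0.5781, -0.0617, 0.0417]
orientation: [1.948, 2.461, -0.002]
force: [3.1, -10.9, -4.2]
opening: 0.0001
```

Emit:
{"api": "play_rows", "payload": {"series": [[[1, -0.0001, 0.0004, 0, 0], [1, -0.0002, 0.0008, 0, 0]]]}}

```text
t: 16.3
tool_pos: [0.5781, -0.0617, 0.0418]
orientation: [1.948, 2.46, -0.003]
force: [3.8, -13.7, -4.6]
opening: 0.0004
```

The bar is firm against its limit. Backing off, rising and clearing the view.

Emit:
{"api": "play_rows", "payload": {"series": [[[1, 0.0005, -0.0019, 0, 0], [1, 0.0012, -0.0049, 0, 0], [1, 0.0023, -0.0097, 0, 0], [1, 0.0046, -0.0195, 0, 0], [1, 0.0081, -0.034, 0, 0], [1, 0.0115, -0.0487, 0.01, 0], [1, 0.0115, -0.0487, 0.04, 0], [1, 0.0115, -0.0487, 0.08, 0]]]}}

```text
t: 17.1
tool_pos: [0.5875, -0.1092, 0.1209]
orientation: [-1.949, -2.459, 0.003]
force: [0.1, 1.0, 0.8]
opening: 0.0003
```

Emit:
{"api": "play_rows", "payload": {"series": [[[1, 0.003, -0.01, 0.03, 0], [1, 0.008, -0.03, 0.06, 0], [1, 0.013, -0.06, 0.09, 0], [1, 0.02, -0.09, 0.1, 0], [1, 0.025, -0.12, 0.1, 0], [1, 0.03, -0.14, 0.1, 0], [1, 0.03, -0.14, 0.1, 0]]]}}

```text
t: 17.8
tool_pos: [0.6188, -0.2519, 0.2223]
orientation: [1.953, 2.459, -0.001]
force: [-1.0, 0.2, -0.5]
opening: 0.0005
```

```bash
python3 look.py 9; python3 front.py top9.pkl; python3 gate.py top9.pkl
```

```text
17.9 [ 0.61871444 -0.24882761  0.2218932 ] [-1.95119102e+00 -2.46193060e+00 -3.72169810e-04] [-0.24621386  0.66657102 -0.53185899] rail [[-0.2108 -0.0029  0.2219]]
[0.0021 0.0031 0.004  0.1259 0.1273 0.1285]
109 ends [-0.0063 -0.0445] [-0.0065  0.0358]
gate value by centroid 0.008527371835580944 by axis 3.139691701513091
```

View pics/top9.png

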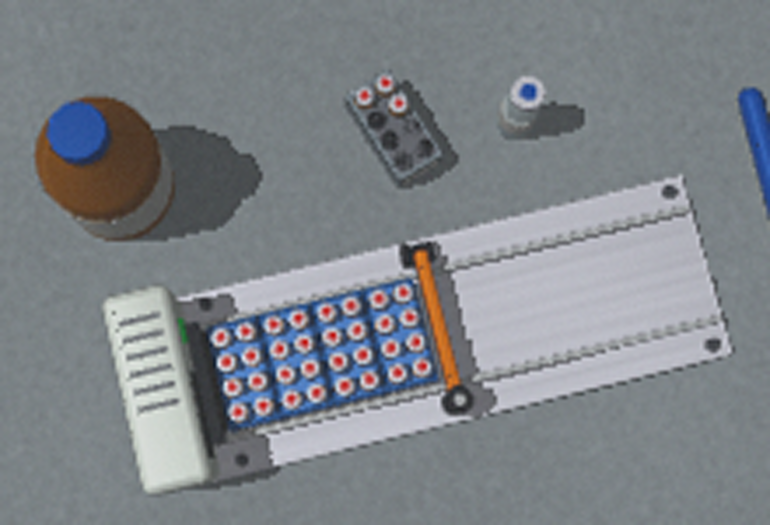

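View pics/scene9.png

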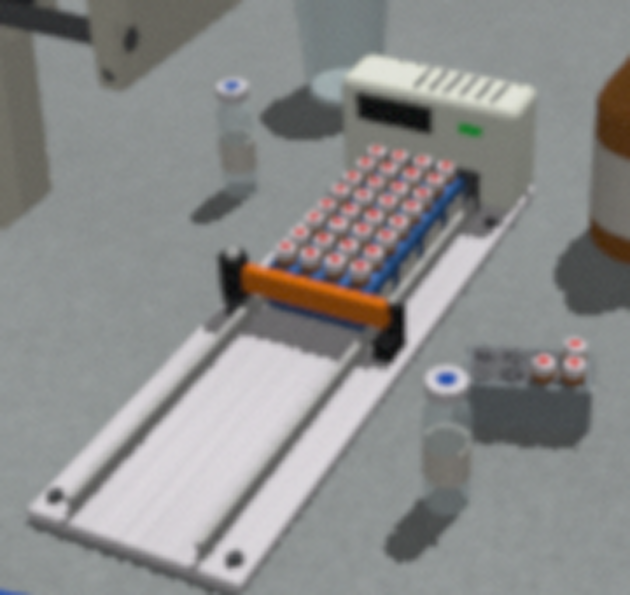

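Gate is square across the rail (px ~435,320 in the top crop) above its keeper. The row is home and the bystanders haven't moved. Handing in.

```bash
python3 -c "
from plant import robot
print(robot.close_job())"
```

```text
the job is handed in; nothing more can be done
None
```

The job is handed in, at about 18 s of the 48 s allowed. All four racks are pushed home against the end stop and the orange gate is shut behind them.

- **Racks:** I pushed rack4 only, with closed fingertips, and slowed to about 4 mm/s for the last stretch. The tool stopped moving while the force rose to about 12–13 N, so I took that as the stop.
- **Gate:** I swung it shut from outside along an arc and pressed until it stood firm against its limit, at about 14 N.
- **Last pictures, racks:** the rear of the row is at rail x ≈ 2 mm, as expected for a row that is home. The racks stand close together.
- **Last pictures, gate:** it measures about 0.00 to 0.01 rad and lies above its keeper.
- **Last pictures, surroundings:** the spare rack, both vials and the bottle look unmoved. I did not measure the beaker and crimper again; the arm never went near them. The arm stands clear of everything.

One check was slightly off: the front edge of the row read 127–128 mm, where the stop face is at 130 mm. That is within the roughly 2 mm camera and fit error, and the force and the rear edge both say the row is home.

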